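# Clamp a pipe with the press-to-drive knob

### The job

Push the black pipe that lies in the vee of the clamping fixture along until it is fully home against the end stop, then clamp it tight there with the round knob on the bridge: the knob only spins idle unless you hold it pressed down while you turn it clockwise, and it may take several grasps until it will turn no further. Let go of everything at the end and do not shift the tin, elbow, tee and bottle along the back edge of the bench.

Things in the scene. Friction and masses are not known exactly. Their poses are not given: they have to be found in the camera images.
- clamp: the pipe-clamping fixture, fixed on the bench; origin on the bench top under the knob's axis, z up, +y along the pipe away from the end stop (the pipe is pushed to -y), x across it. Base plate 205 mm in x, y -110 to +70, 10 thick. On it a white vee block: two notched plates at y = +50 and -50, 12 thick, 130 wide in x, tips 110 above the bench.
- beam (a point): middle of the top face of the dark steel bridge that spans the pipe at y = 0 of the fixture: beam 192 mm long in x, 40 wide in y, from 140 to 160 above the bench, on posts at x = +-84 (22 x 36). The knob is on top of it, the pad below it.
- stop (a point): middle of the end stop's face, at the height of the pipe's axis: a dark upright plate 60 mm wide, face at y = -85 in the fixture's frame, top 108 above the bench.
- pipe_c (a point): centre of the black plastic pipe offcut, 40 mm dia x 160 long, 60 to 130 g, loose in the vee under the bridge, axis 71 above the bench along the fixture's y (the pipe's own y lies along it, +y the free end). It starts 10 to 28 mm short of the stop; home, its centre is at y = -5 mm in the fixture's frame and its free end at y = +75, 19 clear of the vee. Ends act as closed; slides with about 1 N.
- pipe: the same pipe offcut; origin at mid-length on its lower side.
- knob_c (a point): centre of the round fluted black knob: 44 mm dia, 30 tall, vertical axis through the fixture's origin, centre 197 above the bench when up, with 22 mm clear between its underside and the beam. Presses down 7 mm against a spring (3 N at first, 7 N at the bottom) and springs up when let go. Up, it spins idle both ways. Pressed, clockwise seen from above lowers the pad. Several grasps may be needed.
- lugs (a point): top of the four steel lugs on the driving hub, between beam and knob (hub 36 mm dia). Four dogs under the knob drop between the lugs when it is pressed. If dogs stand on lugs the knob stops about 2 mm down and must be turned up to 45 degrees until it drops the rest of the way; then up to 47 degrees of play before it drives. The hub stays where it is when the knob is let go.
- spindle (a joint): how far the screw has lowered the pad's spindle, m: 4 mm per radian of driven turning. It starts at 0.0015 to 0.0045; the pad meets the pipe at about 0.0085; from there the spring over the pad presses on the pipe with 6 N per mm; end stop at 0.013, where the knob turns no further. Driving takes about 0.15 N m, rising to 0.27 N m just before the stop.
- pad: the round rubber pad, 28 mm dia x 7, under the bridge, that presses on top of the pipe; origin at the centre of its underside.
- tin_c (a point): bystander at the back edge behind the vice, not part of the job: open tin of screws, 64 dia x 50 mm; the point 20 mm over the bench at its middle.
- oil_c (a point): bystander at the back edge behind the vice, not part of the job: small oil bottle with a black cap, 44 dia x 120 mm; the point 20 mm over the bench at its middle.
- tee_c (a point): bystander at the back edge behind the vice, not part of the job: grey plastic pipe tee, 67x92x42 mm; the point 20 mm over the bench at its middle.
- elbow_c (a point): bystander at the back edge behind the vice, not part of the job: black plastic pipe elbow, 61x61x46 mm; the point 20 mm over the bench at its middle.

How it is judged:
On the way, in this order (a step that is already met when the one before it is completed fails the run):
1. the pipe is home against the end stop while the pad is still off it (y of pipe_c in the frame of clamp below -0.002 m and contact force between pad and pipe below 1 N), for 0.2 s.
2. the pad is screwed down tight on the pipe (y of pipe_c in the frame of clamp below -0.002 m and contact force between pad and pipe above 8 N), for 0.2 s.
At the end, for the whole second after the job is handed in: The pipe lies in the vee within 3 mm of the end stop, at rest, the pad presses on it with more than 8 N by the screw alone, and the knob has sprung up again (all of step 2 and linear speed of pipe below 0.01 m/s and height (world z) of knob_c above 0.195 m); the robot touches nothing.
It fails at once if one of the four things along the back edge is shifted by more than 30 mm (distance of any of tin_c, oil_c, tee_c, elbow_c from where it was at the start of the episode above 0.03 m).
It also fails if it takes over 72 s, if anything falls off the work surface, if the arm or the gripper's body presses on something with over 40 N, if the wrist force passes 120 N, or if a joint passes its speed limit or range.

### The arm

A 6-joint arm with a two-finger parallel gripper is mounted at the origin on the work surface; the furniture and walls round the work are solid. World frame = base frame: x ahead of the robot, y to its left, z up, the work surface at z = 0. Lengths are in m, angles in rad, forces in N, time in s.
With the tool pointing down it reaches from about 0.325 to 0.775 m from the base axis. Payload 5.5 kg.
Tool frame: the origin (TCP) lies between the finger pads; the fingertips stand 8 mm ahead of it and the grasp point (between the pads) lies 11 mm behind it (tcp_to_tips is the distance from the TCP to the fingertips, in m); z points along the fingers, y is the direction in which the jaws open and shut (so a half turn about z gives the same grasp; the last joint's range is limited). The gripper opens to 88 mm and grips with 3 to 60 N. Pads are 20 mm wide; open, the fingers measure 115 mm over their backs; the gripper's body (75 mm by 178 mm) begins 61 mm behind the grasp point.
Start: joints at [-1.249, 0.091, 1.231, -0, 1.82, -0.057], TCP at [0.222, -0.557, 0.231] pointing down, gripper open.
Joint ranges: [-2.87, 2.87], [-0.86, 2.18], [0.17, 2.46], [-1.51, 4.65], [0.06, 2.69], [-2.65, 2.65]. Speed limits (rad/s): [2.57, 2.57, 3.01, 3.14, 3.14, 3.14].

### API

Orientations are given as a unit quaternion [w, x, y, z].
In Python, from bench import * gives the robot as it stands. Calls block until the motion is done:
- move_to(position, orientation): joint-space move of the TCP to a pose.
- move_l(position, speed=0.15, orientation=None): straight line of the TCP; orientation=None keeps the orientation; speed is the mean speed in m/s.
- movej(angles): joint-space move.
- gripper_open() and close(): open the fingers fully, or close them until they stop; the grip force is fixed at half the most.
- hold(seconds).
- inverse_kinematics(position, orientation): joint angles nearest the present ones, or None.
- state(): the state.
- get_image(name): name is "scene" or "top" or "wrist"; returns a dict with "frame" (480x640x3 uint8, blue, green, red), "depth" (480x640 float32, m along the optical axis (not along the pixel's ray), 0 where there is no reading), "camera_matrix" (3x3 intrinsics, pixels), "view" (4x4, takes a point from world to camera coordinates). Camera axes: x right, y up, looking along -z (the intrinsics and any distortion apply to the point x, -y, -z); pixel columns grow to the right and rows downward; lengths in m; the calibration is good to about 2 mm. The wrist camera is an equidistant fisheye: a pixel r from the principal point sees the ray r / f radians off the axis. A picture is of the moment at which its call begins.
A pose or a line that the arm cannot do raises IKError and nothing moves.
- job_done(): hands the job in, once; it reports no verdict.
The state is a dict: "time": time; "joint_pos": joint angles; "dq": joint speeds; "joint_torque": joint torques, N m; "ee_pos": TCP position; "ee_rot": TCP orientation; "ft_force": force on the tool from outside, world axes, zero at the start; "moment": the same for the moment, N m; "finger_gap": finger opening in m.
Only numpy, scipy, OpenCV 4.12 (cv2) and the standard library are available. Lean on these libraries where they do the work, as an engineer would, in place of code of your own. Each camera call takes 0.05 s, during which the arm holds its last target.

## Working session

There is one attempt and no reset: what is moved stays moved. The work goes in short steps, each a Python script; the robot and the scene stay as the last script left them, time stands still between calls to the robot, and variables do not carry over. Pictures are saved under pics/ and viewed, and the job is handed in when it is done.

```bash
ls; mkdir -p pics
python3 - <<'E'
from bench import *
import cv2
s=state(); print({k:(v if not hasattr(v,'round') else v) for k,v in s.items()})
for n in ("scene","top","wrist"):
    im=get_image(n); cv2.imwrite(f"pics/{n}0.png",im["frame"]); print(n,im["camera_matrix"],im["view"].round(3) if hasattr(im["view"],'round') else im["view"])
E
```

```text
pics
{'time': 0.0, 'joint_pos': array([-1.24869868e+00,  9.18353086e-02,  1.23182294e+00, -2.38766930e-05,
        1.81981381e+00, -5.66688253e-02]), 'dq': array([ 0.0012998 , -0.00194918,  0.00136006, -0.00100557, -0.00149011,
        0.00032516]), 'joint_torque': array([-4.72054489e-04, -4.46468425e+01, -4.06441104e+01,  6.98416773e-02,
        2.96233920e-02, -1.59638448e-04]), 'ee_pos': array([ 0.22178686, -0.55721093,  0.22955652]), 'ee_rot': array([-9.29908179e-04,  9.82120648e-01,  1.88250232e-01, -1.35817453e-04]), 'ft_force': array([-0.41227271,  0.54911236, -0.24386698]), 'moment': array([-0.00820638, -0.02087464,  0.02021506]), 'finger_gap': 0.08751008116488675}
scene [[620.90217629   0.         314.77698471]
 [  0.         620.90217629 241.21762551]
 [  0.           0.           1.        ]] [[ 0.74   0.672 -0.003 -0.352]
 [-0.332  0.37   0.867  0.044]
 [ 0.584 -0.641  0.498 -1.481]
 [ 0.     0.     0.     1.   ]]
top [[479.99333694   0.         313.20205653]
 [  0.         479.99333694 240.87076597]
 [  0.           0.           1.        ]] [[ 0.018 -1.     0.023 -0.034]
 [ 0.992  0.02   0.126 -0.529]
 [-0.127  0.021  0.992 -0.936]
 [ 0.     0.     0.     1.   ]]
wrist [[371.64829954   0.         329.02422049]
 [  0.         371.64829954 240.51966081]
 [  0.           0.           1.        ]] [[ 0.37  -0.929 -0.001 -0.6  ]
 [ 0.895  0.357 -0.267  0.033]
 [ 0.249  0.098  0.964 -0.39 ]
 [ 0.     0.     0.     1.   ]]
```

View pics/scene0.png

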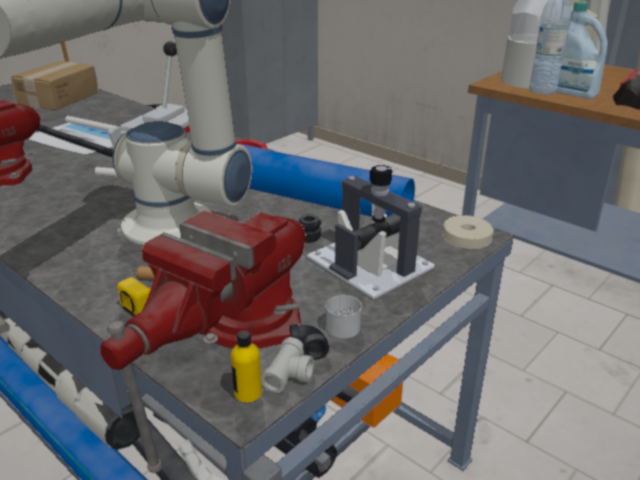

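View pics/top0.png

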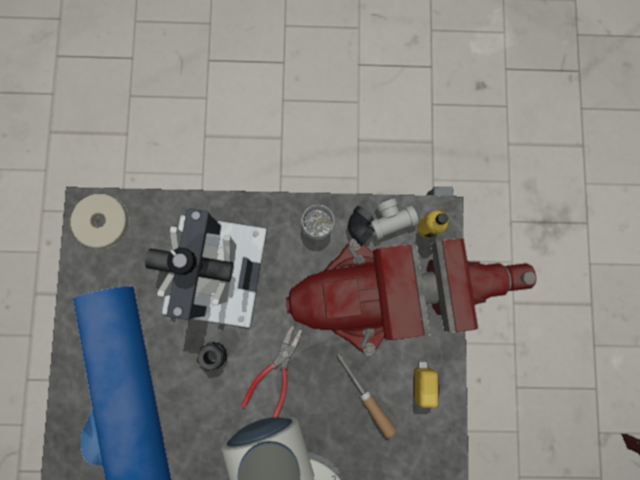

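The top view shows the knob near (180,260), the pipe's free end near (148,258) and the stop near (250,275). The blue pipe lies at lower left, around (120,380). I'll measure these with depth.

```bash
cat > h.py <<'E'
from bench import *
import numpy as np, cv2
def rays(im,uv):
    uv=np.asarray(uv,float); K=np.asarray(im["camera_matrix"]); V=np.asarray(im["view"])
    d=np.c_[(uv[:,0]-K[0,2])/K[0,0],-(uv[:,1]-K[1,2])/K[1,1],-np.ones(len(uv))]
    return -V[:3,:3].T@V[:3,3], d@V[:3,:3]
def plane(im,uv,z):
    o,d=rays(im,uv); return o+d*((z-o[2])/d[:,2])[:,None]
def cloud(im):
    v,u=np.mgrid[0:480,0:640]; o,d=rays(im,np.c_[u.ravel(),v.ravel()])
    return (o+d*im["depth"].reshape(-1,1)).reshape(480,640,3)
def proj(im,p):
    V=np.asarray(im["view"]);K=np.asarray(im["camera_matrix"])
    c=np.atleast_2d(p)@V[:3,:3].T+V[:3,3]
    return np.c_[K[0,2]+K[0,0]*c[:,0]/-c[:,2],K[1,2]-K[1,1]*c[:,1]/-c[:,2]]
E
python3 - <<'E'
from h import *
im=get_image("top"); P=cloud(im); f=im["frame"]
cv2.imwrite("pics/topz.png",cv2.resize(f[190:370,60:330],None,fx=2.9,fy=2.9,interpolation=cv2.INTER_CUBIC))
sc=get_image("scene"); cv2.imwrite("pics/scz.png",cv2.resize(sc["frame"][150:310,280:480],None,fx=3.7,fy=3.7,interpolation=cv2.INTER_CUBIC))
sub=np.zeros((480,640),bool); sub[190:340,130:280]=1
for lo,hi in((.205,.22),(.150,.168),(.1,.115),(.08,.096),(.003,.015)):
    m=sub&(P[...,2]>lo)&(P[...,2]<hi)
    if m.any():
        xy=P[m][:,:2].astype(np.float32); r=cv2.minAreaRect(xy); print(lo,hi,m.sum(),np.median(P[m],0).round(4),r)
# blue pipe
hsv=cv2.cvtColor(f,cv2.COLOR_BGR2HSV); b=(hsv[...,0]>100)&(hsv[...,0]<125)&(hsv[...,1]>150); b[:280]=0;b[:,200:]=0
print("blue",P[b].min(0),P[b].max(0))
Q=P[b]; print("blue near",Q[Q[:,0]>.4].min(0),Q[Q[:,0]>.4].max(0))
E
```

```text
0.205 0.22 585 [0.4711 0.1949 0.213 ] ((0.47146517038345337, 0.19568243622779846), (0.042646460235118866, 0.0430506132543087), 1.9717148542404175)
0.15 0.168 2169 [0.4536 0.1934 0.1607] ((0.4714485704898834, 0.1960073858499527), (0.041180819272994995, 0.1915481984615326), 82.24015045166016)
0.1 0.115 527 [0.4598 0.1488 0.1084] ((0.4689253568649292, 0.17680896818637848), (0.1516355723142624, 0.18717700242996216), 82.12100982666016)
0.08 0.096 1434 [0.4712 0.1873 0.0887] ((0.4479888677597046, 0.2276039570569992), (0.1601465344429016, 0.25976353883743286), 31.75057601928711)
0.003 0.015 4733 [0.4692 0.1355 0.0098] ((0.48249122500419617, 0.20068977773189545), (0.30907756090164185, 0.3116379976272583), 1.3775150775909424)
blue [ 0.0802367  -0.00376781  0.02980741] [0.42972449 0.42172474 0.99565268]
blue near [ 0.40078954 -0.00376781  0.05642633] [0.42972449 0.42172474 0.99565268]
```

View pics/topz.png

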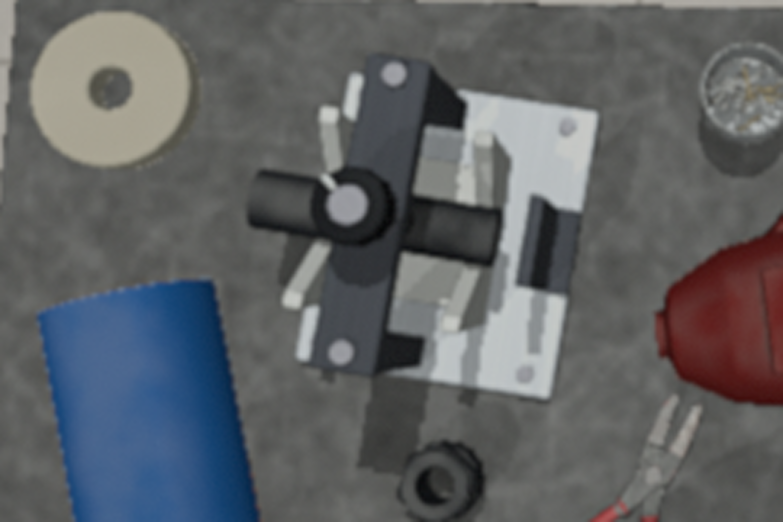

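View pics/scz.png

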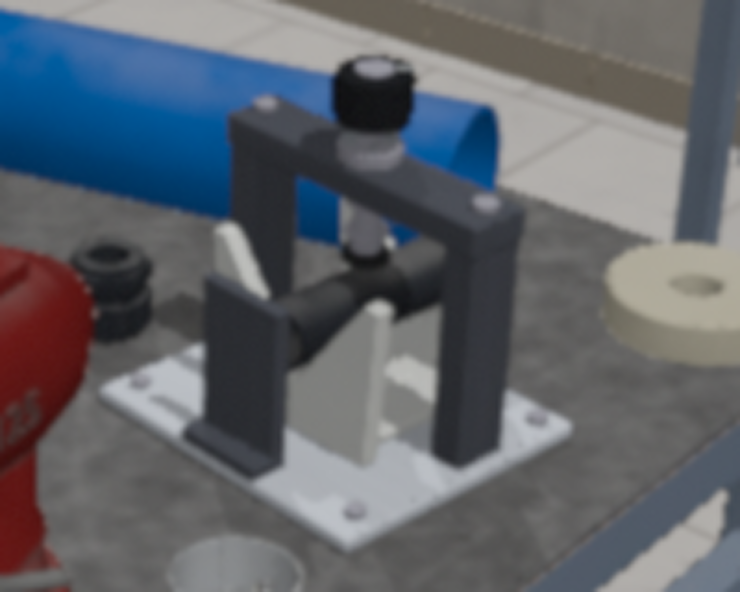

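Run:
```python
from h import *
im=get_image("top"); P=cloud(im); f=im["frame"]
o=np.array([.4714,.1958]); a=np.radians(-7.76); R=np.array([[np.cos(a),-np.sin(a)],[np.sin(a),np.cos(a)]])
F=(P[...,:2]-o)@R; z=P[...,2]
m=(z>.083)&(z<.096)&(abs(F[...,0])<.012)&(f.max(2)<70)
print("pipe y range",np.percentile(F[m][:,1],[0,1,99,100]), "x mid",np.median(F[m][:,0]),"ztop",np.percentile(z[m],95))
m=(z>.1)&(z<.115)&(F[...,1]<-.07)&(F[...,1]>-.11)&(abs(F[...,0])<.05)
print("stop",F[m].min(0),F[m].max(0),np.median(z[m]))
print("blue top",[z[300:350,110:125].max()],"vice",z[240:350,290:530].max())
for uv in((317,222),(98,222)): print(P[uv[1],uv[0]])
blue=(f[...,0].astype(int)-f[...,2]>60)&(z>.02)&(z<.3); B=P[blue]; B=B[(B[:,1]>.2)];print("blue",B.min(0),B.max(0), B[B[:,0]>.38].min(0),B[B[:,0]>.38].max(0))
sc=get_image("scene"); print("knob top in scene", proj(sc,[.4714,.1958,.212]), "beam ctr",proj(sc,[.4714,.1958,.16]))
```

```text
pipe y range [-0.45119818 -0.44978212  0.09494634  0.09731526] x mid -0.0026175783735963624 ztop 0.0932846453412022
stop [-0.02961451 -0.09488305] [ 0.02921556 -0.08423949] 0.10868109010234905
blue top [np.float64(0.9956526838919508)] vice 0.9956526838919508
[ 0.56985726 -0.03124675  0.02661388]
[ 0.56477069  0.42429265 -0.00147379]
blue [0.08261641 0.23372549 0.02848291] [0.42942745 0.42063692 0.11767443] [0.38001808 0.31075779 0.06032227] [0.42942745 0.42063692 0.11767443]
knob top in scene [[379.60420601 168.35997251]] beam ctr [[378.3487859  192.25247024]]
```

```bash
cat >> h.py <<'E'
O=np.array([.4714,.1958]); A=np.radians(-7.76)
RF=np.array([[np.cos(A),-np.sin(A)],[np.sin(A),np.cos(A)]])
def W(x,y,z): return [*(O+RF@[x,y]),z]
def Q(a): return [0,np.cos(a/2),np.sin(a/2),0]
def show(t=""):
    s=state(); e=s["ee_pos"]; print(t,"t%.2f"%s["time"],"F",((e[:2]-O)@RF).round(4),"z%.4f"%e[2],"f",s["ft_force"].round(1),"Mz%.2f"%s["moment"][2],"gap%.4f"%s["finger_gap"],"j6 %.3f"%s["joint_pos"][5]); return s
E
python3 - <<'E'
from h import *
q=Q(A+np.pi/2)
move_l([.222,-.557,.36],speed=.3); show()
move_to(W(0,.128,.30),q); show()
close()
move_l(W(0,.128,.073),speed=.2); show()
im=get_image("scene"); cv2.imwrite("pics/s1.png",im["frame"]);
E
```

```text
t0.93 F [-0.1453 -0.7798] z0.3605 f [-0.5  0.5 -0. ] Mz0.01 gap0.0875 j6 -0.056
 t4.15 F [0.0005 0.1275] z0.3001 f [-0.6  0.1  0.2] Mz-0.00 gap0.0882 j6 0.661
 t6.78 F [0.0007 0.1285] z0.0747 f [ 0.4 -0.9  0.6] Mz0.02 gap0.0004 j6 0.661
```

View pics/s1.png

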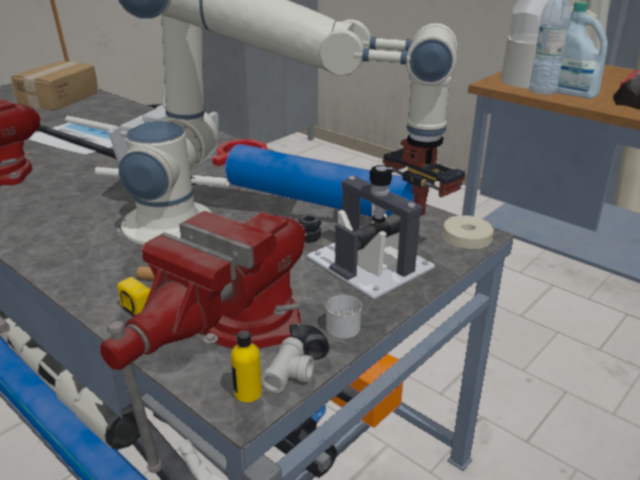

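The closed gripper is at about (425,200), behind the free end of the pipe and clear of the bridge. Next I push in small steps and watch the force.

Run:
```python
from h import *
y=.115; move_l(W(0,y,.073),speed=.06); show()
while y>.078:
    y-=.0025 if y>.09 else .0012
    move_l(W(0,y,.073),speed=.04); s=show()
    if abs((RF.T@s["ft_force"][:2])[1])>9: break
hold(.3); show("held")
im=get_image("top"); cv2.imwrite("pics/t2.png",cv2.resize(im["frame"][190:370,60:330],None,fx=2.9,fy=2.9,interpolation=cv2.INTER_CUBIC))
P=cloud(im);z=P[...,2];F=(P[...,:2]-O)@RF; f=im["frame"]
m=(z>.083)&(z<.096)&(abs(F[...,0])<.012)&(abs(F[...,1])<.13)
print(np.percentile(F[m][:,1],[0,1,99,100]))
```

```text
t7.19 F [0.0002 0.1146] z0.0733 f [-0.6  0.2  0.3] Mz0.01 gap0.0005 j6 0.643
 t7.44 F [-0.      0.1124] z0.0730 f [ 0.1  0.  -0.6] Mz0.02 gap0.0004 j6 0.640
 t7.69 F [-0.    0.11] z0.0730 f [-0.  -0.2 -0.2] Mz-0.01 gap0.0004 j6 0.636
 t7.94 F [-0.      0.1074] z0.0730 f [-0.4 -0.   0.2] Mz0.00 gap0.0008 j6 0.633
 t8.19 F [0.     0.1048] z0.0730 f [-0.1 -0.3  0.1] Mz-0.03 gap0.0005 j6 0.629
 t8.44 F [0.     0.1023] z0.0730 f [ 0.1  0.3 -0.2] Mz-0.01 gap0.0003 j6 0.625
 t8.69 F [0.     0.0998] z0.0730 f [0.3 0.9 0.3] Mz-0.04 gap0.0007 j6 0.622
 t8.94 F [0.     0.0973] z0.0730 f [-1.   0.9  0.4] Mz0.01 gap0.0006 j6 0.618
 t9.19 F [0.     0.0948] z0.0730 f [0.1 0.8 0.1] Mz0.00 gap0.0003 j6 0.615
 t9.44 F [0.     0.0923] z0.0730 f [-0.3  0.3 -0.8] Mz-0.01 gap0.0006 j6 0.611
 t9.69 F [0.     0.0898] z0.0730 f [ 0.4  1.1 -0.4] Mz0.03 gap0.0003 j6 0.607
 t9.94 F [-0.0001  0.0893] z0.0731 f [ 0.8  3.6 -1.2] Mz-0.06 gap0.0003 j6 0.606
 t10.19 F [-0.0002  0.0892] z0.0733 f [ 0.6  7.9 -1.1] Mz-0.07 gap0.0006 j6 0.604
 t10.44 F [-0.0003  0.0892] z0.0735 f [ 0.9 11.1 -1.7] Mz-0.03 gap0.0004 j6 0.602
held t10.74 F [-0.0003  0.0892] z0.0735 f [ 1.6 12.4 -1.8] Mz-0.03 gap0.0006 j6 0.602
[-0.09475676 -0.09446739  0.07143923  0.07409923]
```

View pics/t2.png

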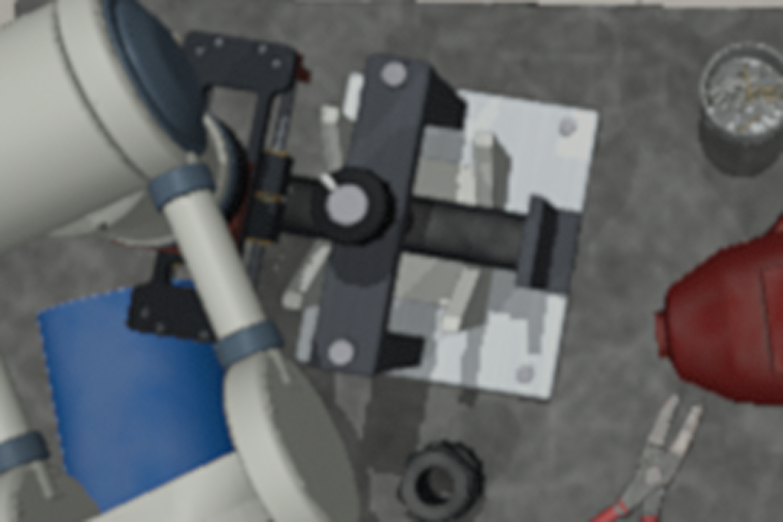

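The pipe's end now touches the stop plate at crop pixel (530,240), and the force rose to 12 N with no further travel. So the pipe is home. I'll back off and go to the knob with joint 6 near the start of its clockwise sweep.

Run:
```python
from h import *
move_l(W(0,.12,.075),speed=.15); show()
move_l(W(0,.128,.30),speed=.3)
q=state()["joint_pos"].copy(); 
q[5]=-2.5; movej(q); show()
gripper_open()
yaw=np.pi/2+np.arctan2(O[1],O[0])+2.5
k=inverse_kinematics(W(0,0,.30),Q(yaw)); print(k)
if k is not None and k[5]<-2:
    movej(k); move_l(W(0,0,.189),speed=.2); show()
    im=get_image("wrist"); cv2.imwrite("pics/w3.png",im["frame"])
    im=get_image("scene"); cv2.imwrite("pics/s3.png",cv2.resize(im["frame"][100:310,260:520],None,fx=2.8,fy=2.8))
```

```text
t11.17 F [-1.000e-04  1.196e-01] z0.0747 f [ 0.2  0.3 -0.4] Mz0.04 gap0.0004 j6 0.649
 t14.73 F [-1.000e-04  1.273e-01] z0.2982 f [-1.1 -0.2 -0.7] Mz0.02 gap0.0004 j6 -2.500
[ 3.27018250e-01 -1.23424446e-01  1.31925428e+00 -4.44089210e-16
  1.94576282e+00 -2.56665771e+00]
 t17.39 F [0.0002 0.0008] z0.1900 f [0.4 0.9 0.4] Mz-0.02 gap0.0876 j6 -2.567
```

View pics/w3.png

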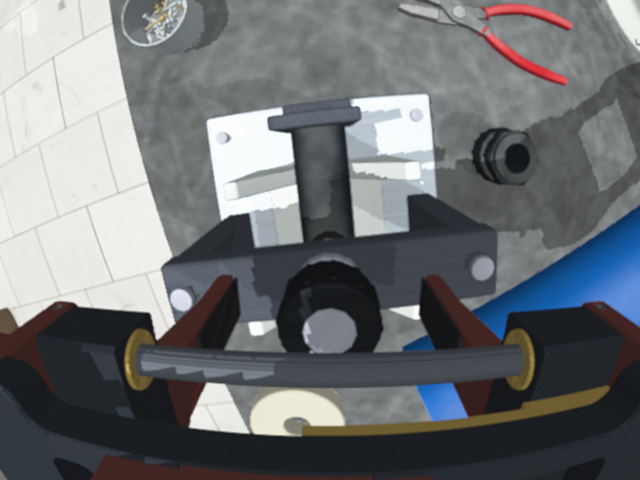

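View pics/s3.png

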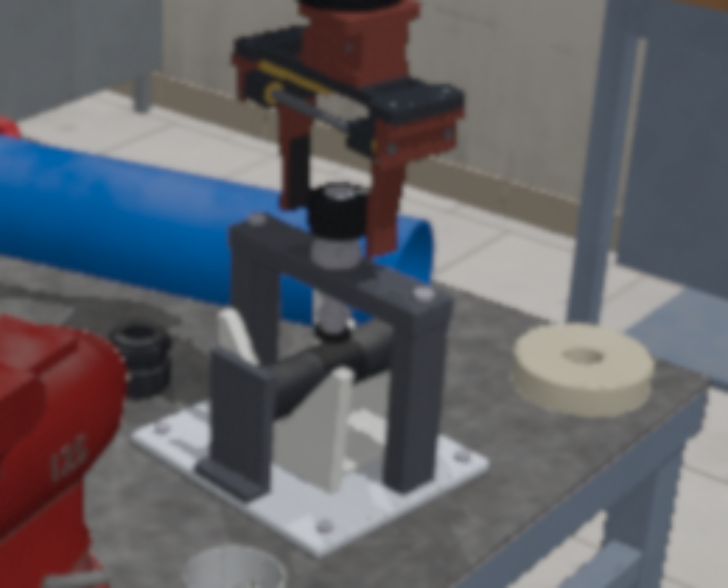

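The fingers straddle the knob in both views: knob at wrist pixel (330,310), fingers at about (210,350) and (450,330). The pipe is still at the stop. Now I close and press down in steps.

Run:
```python
from h import *
close(); show("closed")
for z in (.186,.184,.182,.180,.179):
    move_l(W(0,0,z),speed=.03); s=show(z)
```

```text
closed t18.24 F [-0. -0.] z0.1890 f [-0.1  0.2 -0.7] Mz-0.04 gap0.0436 j6 -2.567
0.186 t18.49 F [ 0. -0.] z0.1863 f [-1.6 -1.4  3.2] Mz0.05 gap0.0438 j6 -2.567
0.184 t18.74 F [ 0. -0.] z0.1843 f [-2.3 -0.2  4.5] Mz-0.05 gap0.0436 j6 -2.567
0.182 t18.99 F [ 0. -0.] z0.1824 f [-1.5 -0.7  6.1] Mz0.01 gap0.0437 j6 -2.567
0.18 t19.24 F [0. 0.] z0.1819 f [-5.2 -1.5 10.3] Mz0.01 gap0.0436 j6 -2.567
0.179 t19.49 F [0.     0.0001] z0.1818 f [-6.5 -2.1 14.4] Mz-0.01 gap0.0434 j6 -2.567
```

The knob went down the full 7 mm, so the dogs are engaged. Now I turn clockwise with joint 6.

Run:
```python
from h import *
s=state(); yaw=np.pi/2+s["joint_pos"][0]-s["joint_pos"][5]
q=inverse_kinematics(W(0,0,.180),s["ee_rot"]); print(q.round(3))
j=q[5]; n=0
while j<2.6:
    j=min(j+.2,2.62); q[5]=j; movej(q); s=show()
    if abs(s["moment"][2])>.38: n+=1
    if n>=2: break
```

```text
[ 0.327 -0.157  1.563  0.     1.733 -2.567]
 t19.80 F [-0.0005  0.0002] z0.1818 f [-6.6 -1.1 12. ] Mz0.05 gap0.0439 j6 -2.366
 t20.11 F [-0.0009  0.0004] z0.1818 f [-7.9  0.1 12. ] Mz0.07 gap0.0434 j6 -2.166
 t20.42 F [-0.0014  0.0007] z0.1818 f [-9.8  1.1 11.6] Mz0.05 gap0.0436 j6 -1.966
 t20.73 F [-0.0017  0.001 ] z0.1818 f [-11.2   2.2  12.4] Mz0.11 gap0.0438 j6 -1.766
 t21.03 F [-0.002   0.0015] z0.1818 f [-11.6   4.   12.9] Mz0.08 gap0.0436 j6 -1.566
 t21.34 F [-0.0021  0.0019] z0.1818 f [-11.2   6.4  12.5] Mz0.08 gap0.0433 j6 -1.366
 t21.65 F [-0.0022  0.0025] z0.1818 f [-10.9   6.6  12.4] Mz0.09 gap0.0434 j6 -1.166
 t21.96 F [-0.0022  0.003 ] z0.1818 f [-10.4   8.9  12.8] Mz0.09 gap0.0435 j6 -0.966
 t22.27 F [-0.0021  0.0034] z0.1818 f [-9.  11.5 10.5] Mz0.06 gap0.0431 j6 -0.766
 t22.57 F [-0.0019  0.0039] z0.1818 f [-8.9 12.6 10.7] Mz0.11 gap0.0437 j6 -0.566
 t22.88 F [-0.0016  0.0043] z0.1819 f [-7.4 14.9 10.2] Mz0.06 gap0.0437 j6 -0.366
 t23.19 F [-0.0012  0.0046] z0.1819 f [-4.1 15.9  9.2] Mz0.12 gap0.0435 j6 -0.166
 t23.50 F [-0.0008  0.0049] z0.1819 f [-3.2 15.4  8.4] Mz0.13 gap0.0437 j6 0.034
 t23.81 F [-0.0003  0.0051] z0.1819 f [-0.9 16.9  7.4] Mz0.15 gap0.0433 j6 0.234
 t24.12 F [0.0002 0.0051] z0.1819 f [ 2.  17.   6.8] Mz0.15 gap0.0435 j6 0.434
 t24.43 F [0.0003 0.0024] z0.1819 f [0.2 6.6 8.5] Mz0.58 gap0.0438 j6 0.633
 t24.73 F [-0.0003  0.0011] z0.1816 f [-4.5  1.7  9.5] Mz0.62 gap0.0438 j6 0.833
```

Run:
```python
from h import *
show()
im=get_image("scene"); cv2.imwrite("pics/s4.png",cv2.resize(im["frame"][150:280,310:460],None,fx=4,fy=4,interpolation=cv2.INTER_CUBIC))
im=get_image("wrist"); cv2.imwrite("pics/w4.png",im["frame"])
```

```text
t24.73 F [-0.0003  0.0011] z0.1816 f [-4.5  1.7  9.5] Mz0.62 gap0.0438 j6 0.833
```

View pics/s4.png

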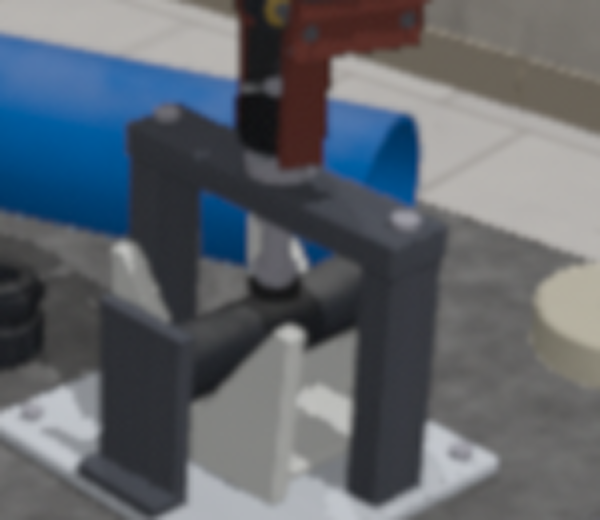

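View pics/w4.png

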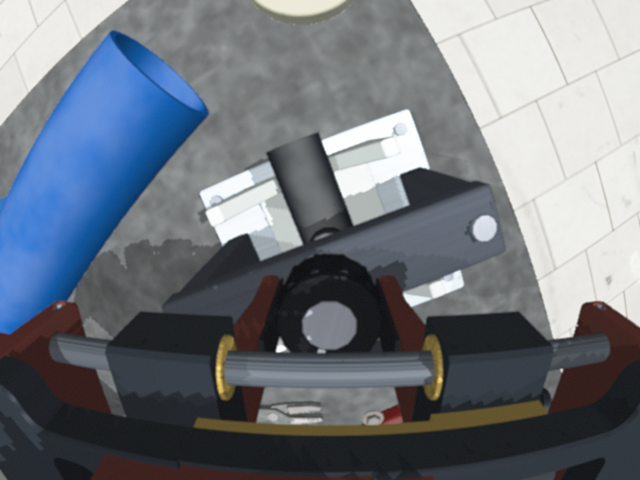

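Run:
```python
from h import *
gripper_open(); show("open")
move_l(W(0,0,.189),speed=.1); show()
im=get_image("top"); cv2.imwrite("pics/t5.png",cv2.resize(im["frame"][190:370,60:330],None,fx=2.9,fy=2.9,interpolation=cv2.INTER_CUBIC))
k=inverse_kinematics(W(0,0,.189),Q(np.pi/2+state()["joint_pos"][0]-.8)); print(k)
close(); show("closed")
for z in (.186,.184,.182,.180,.179):
    move_l(W(0,0,z),speed=.03); s=show(z)
```

```text
open t25.67 F [ 0. -0.] z0.1800 f [-0.3  0.4 -0.8] Mz-0.02 gap0.0874 j6 0.833
 t25.92 F [0.0004 0.0002] z0.1903 f [ 0.4  0.2 -0.9] Mz0.00 gap0.0877 j6 0.833
[ 3.27018250e-01 -1.54963993e-01  1.54513355e+00 -4.44089210e-16
  1.75142310e+00  8.00010825e-01]
closed t26.72 F [-0.0005  0.0002] z0.1890 f [-3.5  1.8  0.8] Mz-0.02 gap0.0437 j6 0.833
0.186 t26.97 F [-0.0005  0.0002] z0.1867 f [-4.5  1.4  4.2] Mz-0.03 gap0.0435 j6 0.833
0.184 t27.22 F [-0.0005  0.0003] z0.1849 f [-5.2  0.4  4.3] Mz0.13 gap0.0434 j6 0.833
0.182 t27.47 F [-0.0005  0.0003] z0.1836 f [-6.3  0.6  7.8] Mz0.17 gap0.0436 j6 0.833
0.18 t27.72 F [-0.0005  0.0003] z0.1825 f [-7.4 -0.2 10.1] Mz0.25 gap0.0435 j6 0.833
0.179 t27.97 F [-0.0005  0.0003] z0.1825 f [-10.   -1.1  14.9] Mz0.22 gap0.0435 j6 0.833
```

View pics/t5.png

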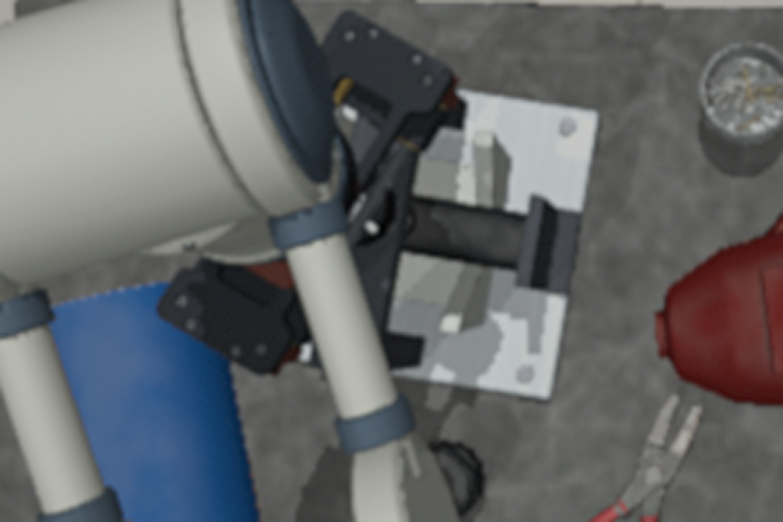

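Run:
```python
from h import *
s=state()
q=inverse_kinematics(W(0,0,.180),Q(np.pi/2+s["joint_pos"][0]-s["joint_pos"][5])); print(q.round(3))
j=q[5]; n=0
while j<2.5:
    j=min(j+.15,2.6); q[5]=j; movej(q); s=show()
    if abs(s["moment"][2])>.38: n+=1
    if n>=4: break
```

```text
[ 0.327 -0.155  1.561 -0.     1.736  0.832]
 t28.23 F [-0.0008  0.0005] z0.1825 f [-8.6  1.1 11.3] Mz0.63 gap0.0434 j6 0.982
 t28.50 F [-0.0009  0.001 ] z0.1822 f [-8.5  2.   8.9] Mz0.66 gap0.0435 j6 1.132
 t28.77 F [-0.001   0.0013] z0.1820 f [-8.4  3.9  8.9] Mz0.60 gap0.0436 j6 1.282
 t29.03 F [-0.0012  0.0015] z0.1819 f [-7.7  4.5  8.6] Mz0.59 gap0.0439 j6 1.432
```

On the fresh grasp the moment rose at once to a steady 0.6 N m, which is finger slip. Driving never takes more than 0.27 N m, so the screw is at its stop. I'll release and check.

Run:
```python
from h import *
gripper_open(); show("open")
move_l(W(0,0,.30),speed=.15); show()
q=state()["joint_pos"].copy(); q[0]-=.9; q[5]=0; movej(q); show()
im=get_image("top"); P=cloud(im);z=P[...,2];F=(P[...,:2]-O)@RF
m=(z>.19)&(z<.225)&(np.hypot(F[...,0],F[...,1])<.03); print("knob top",m.sum(),np.median(z[m]) if m.any() else None)
m=(z>.083)&(z<.096)&(abs(F[...,0])<.012)&(abs(F[...,1])<.13); print("pipe y",np.percentile(F[m][:,1],[0,1,99,100]))
cv2.imwrite("pics/t6.png",cv2.resize(im["frame"][190:400,60:480],None,fx=1.9,fy=1.9,interpolation=cv2.INTER_CUBIC))
im=get_image("scene"); cv2.imwrite("pics/s6.png",cv2.resize(im["frame"][150:280,310:460],None,fx=4,fy=4,interpolation=cv2.INTER_CUBIC))
```

```text
open t29.87 F [ 0. -0.] z0.1800 f [ 0.1 -0.4  0. ] Mz-0.04 gap0.0879 j6 1.432
 t30.82 F [-0.0002 -0.0001] z0.2990 f [ 0.3 -0.2 -0.8] Mz-0.02 gap0.0874 j6 1.432
 t32.45 F [ 0.0351 -0.442 ] z0.2988 f [ 0.1  0.6 -0.6] Mz0.01 gap0.0881 j6 0.001
knob top 647 0.21277889989786214
pipe y [-0.09481752 -0.09430955  0.07445028  0.07549681]
```

View pics/t6.png

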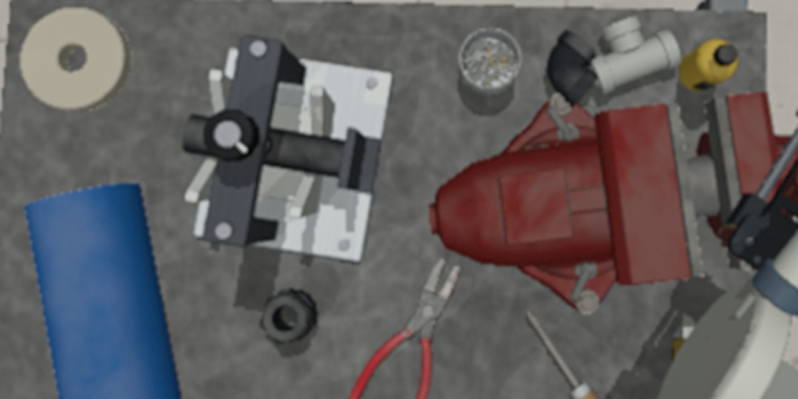

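View pics/s6.png

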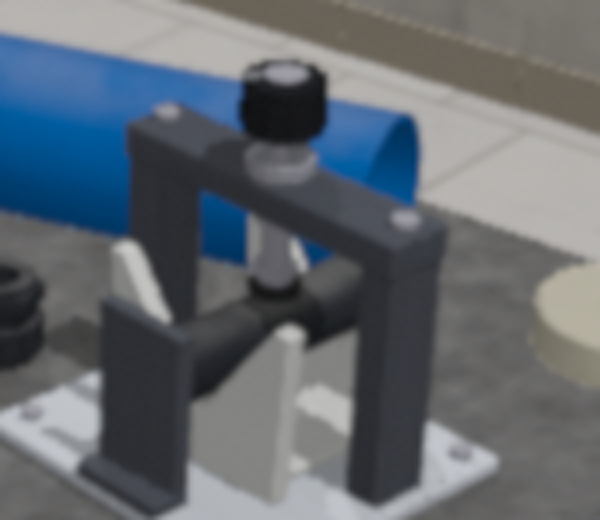

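Top view: the knob is up (top at 0.213 m) and its mark has turned about 180° clockwise. The pipe's free end is at y = +75 mm, and the tin, elbow, tee and bottle are where they were. Scene view: the pad sits on the pipe at (275,290). Handing in.

Run:
```python
from bench import *
job_done()
```

```text
the job is handed in; nothing more can be done
```

I pushed the pipe home against the end stop and screwed the pad down on it until the knob would turn no further. I then let go, moved the arm clear and handed the job in at about 32.5 s of the 72 s allowed.

**Pipe:** the push force rose to 12 N with no further travel. After clamping, the free end measured +75 mm in the fixture's frame, which is the value for fully home.

**Clamping:** one press engaged the full 7 mm, and one clockwise sweep drove the screw. It took about 0.1–0.15 N m until the fingers slipped at 0.6 N m. A second grasp went straight to 0.6 N m, so the screw is at its stop. The mark on the knob turned about 180° in total. Allowing for the play, that puts the spindle at 10.6 mm or more, with the pad seen on the pipe. I could not measure the pad force directly.

**After release:** the top of the knob measured 0.213 m, so it has sprung up. The gripper was open and read no force. The tin, elbow, tee and bottle look unmoved by eye; I did not measure them again.

**Disagreements:** during the first sweep the gripper drifted up to 5 mm sideways, with about 17 N of side force, and this cleared when I let go. On the second grasp the knob went down about 6.5 mm at first instead of 7, probably from slight slip in the fingers.

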